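Clamp a headphone ear cup in its bonding fixture

TASK

Without picking anything up, push the white ear cup that lies between the fixture's rails along them until it is fully home against the end stop. Then push the clamp's upright lever over and down, past its dead point, until it snaps into lock and the rubber pad holds the ear cup down. Leave the cup clamped, let go of everything, and leave the other things on the bench where they are.

Things in the scene. Friction and masses are not known exactly. Their poses are not given: they have to be found in the camera images.
- fixture: Fixed clamping fixture: dark steel plate 12 mm thick, x = -165 to 105 mm, 130 mm wide, with two rails (16 mm high above the plate, inner faces at y = -44 and 44 mm) open at the -x end; an end stop (face at x = 32 mm, top 30 mm above the bench); two clamp posts (x = 41 to 77 mm, 102 mm high). Origin on the bench under the rails' mid-line; +x runs along the rails to the stop, z up.
- ear_cup: The ear cup to clamp: loose round white plastic shell, 84 mm across, 30 mm high, 80 to 170 g, top flat over 48 mm, sides straight for the lower 20 mm, lying on the plate between the rails (2 mm play each side), 40 to 75 mm short of home. Origin at the centre of its underside. It slides freely; the space behind it, towards the rails' open end, is free.
- nest (a point): Point fixed to the fixture where the origin of the ear cup is when it is fully home against the end stop: x = -10 mm, y = 0, z = 12 mm in the fixture's frame. Its axes are the fixture's.
- clamp_lever (a joint): Lever swing, rad. 0: open, nearly upright, leaning 0.12 rad to the fixture's +x; grows as it is thrown to +x and down; 1.38: locked, almost level. An over-centre spring pushes it back open up to the dead point at about 1.05 (7 to 9 N square to the lever at the bar, up to 18 N with rubbing); past it the lever snaps to 1.38 by itself and stays. As it closes, the clamp arm swings down onto the cup.
- lever_pivot (a point): Axis of the lever, which runs along the fixture's y: x = +55 mm, y = 0, z = 85 mm in the fixture's frame. Axes are the fixture's.
- lever_bar (a point): Centre of the rubber cross bar at the lever's end: round, 18 mm thick, 70 mm long along the fixture's y, 135 mm from the pivot; 219 mm above the bench when open, 95 mm when locked. Steel stem 12 x 16 mm. The open clamp arm stands on the stem's -x side up to 72 mm above the pivot, so push at the bar: from its -x side at first, from above at the end.
- clamp_pad: Spring-loaded black rubber pad, 24 mm across, on the clamp's arm; it comes down on the middle of the ear cup's top when the lever is locked, pressing with about 4 to 5 N. Origin on the arm 46 mm above the pad's face along its axis (z).
- spare_cup: Bystander, leave alone: a second ear cup just like the first, lying on the bench beside the fixture, on its -y side. Origin at the centre of its underside.
- cushion: Bystander, leave alone: black rubber ring, 84 mm across, 18 mm high, on the bench on the fixture's -y side near the clamp. Origin at its underside.
- driver: Bystander, leave alone: steel disc (speaker capsule), 40 mm across, 14 mm high, on the bench on the fixture's +y side near the clamp. Origin at its underside.
- screwdriver: Bystander, leave alone: screwdriver 160 mm long lying on the bench along the fixture's +y side.
- roll: Bystander, leave alone: white plastic roll, 110 mm across, 35 mm high, to the left (+y) on the bench.
- bottle: Bystander, leave alone: white bottle 50 mm across, 130 mm high, standing to the right (-y) on the bench.
- marker: Bystander, leave alone: grey marker 14 mm thick, 144 mm long, lying to the right (-y) on the bench.
Not all that is in view belongs to the job. Leave any yellow look-alike of the ear_cup alone.

How it is judged:
By the outcome, as a careful person would: the job done as asked, in the order asked, and still so for the second after the job is handed in, with the robot touching nothing.
It also fails if it takes over 51 s, if anything falls off the work surface, if the arm or the gripper's body presses on something with over 40 N, if the wrist force passes 120 N, or if a joint passes its speed limit or range.

ROBOT

A 6-joint arm with a two-finger parallel gripper is mounted at the origin on the work surface. World frame = base frame: x ahead of the robot, y to its left, z up, the work surface at z = 0. Lengths are in mm, angles in rad, forces in N, time in s.
With the tool pointing down it reaches from about 400 to 925 mm from the base axis. Payload 3.4 kg.
Tool frame: the origin (TCP) lies at the very end of the fingers, on their centre line; the grasp point (between the pads) lies 19 mm behind it (bot.tcp_to_grasp is the distance from the TCP to the grasp point, in mm); z points along the fingers, y is the direction in which the jaws open and shut (so a half turn about z gives the same grasp; the last joint's range is limited). The gripper opens to 85 mm and grips with 20 to 120 N. Pads are 22 mm wide; open, the fingers measure 114 mm over their backs; the gripper's body (76 mm by 85 mm) begins 54 mm behind the grasp point. The pads swing forward as they close: fully open they stand 13 mm farther back than shut.
Start: joints at [-1.351, 0.307, 1.506, -0, 1.328, -0.073], TCP at [165.94, -550.541, 231.305] pointing down, gripper open.
Joint ranges: [-3.12, 3.12], [-1.05, 2.28], [0.14, 2.33], [-1.42, 4.57], [0.1, 2.73], [-2.68, 2.68]. Speed limits (rad/s): [2.57, 2.57, 3.14, 3.14, 3.14, 3.14].

INTERFACE

Orientations are given as a unit quaternion [w, x, y, z].
In Python, from workcell import bot gives the robot as it stands. The module is installed in compiled form; this text tells all that it offers.
- The arm moves only by the tool step_arm, never from a script. Its argument "steps" is a list that holds one entry, the list of rows, each a list of 4 numbers: the shift along the world's x, y, z in m, then the turn about the world's z in rad. In form: [[[tx, ty, tz, spin], ...]]. A call has 1 to 10 rows; each row is the pose to reach, as a shift and turn from the pose measured when the call began; what a row does not reach only later rows make up. A row lasts 1/8 s, in which the tool goes at most 62.5 mm and 10.7 degrees, less where a joint would pass 70% of its speed; a pose out of reach is approached as far as the arm can. A call with a gripper value outside its range is refused whole. "jaw" is the finger opening in m, from 0 to 0.0854, set as the call begins (left out, the last holds). The fingers move at their own pace and stop on an object; "grip_force" is the grip in N (left out, the last holds). Time passes only in rows, so rows that repeat a pose let the fingers close. It gives the time, the measured TCP pose, the force and the opening at its end, in the units of the state.
- bot.state(): the state, without advancing time (a new reading comes with each control period).
- bot.read_camera(name): name is "side" or "top"; returns a dict with "img" (420x560x3 uint8, red, green, blue), "depth" (420x560 float32, mm along the optical axis (not along the pixel's ray), 0 where there is no reading), "K" (3x3 intrinsics, pixels), "R" (3x3) and "t" (3): a world point X has camera coordinates R X + t. Camera axes: x right, y down, z forward; pixel columns grow to the right and rows downward; lengths in mm; the calibration is good to about 2 mm. A picture is of the moment at which its call begins.
- bot.sign_off(): hands the job in, once; it reports no verdict.
The state is a dict: "t": time; "joint_positions": joint angles; "qd": joint speeds; "joint_torque": joint torques, N m; "ee_pos": TCP position; "tcp_rot": TCP orientation; "ft_force": force on the tool from outside, world axes, zero at the start; "moment": the same for the moment, N m; "opening": finger opening in mm.
Only numpy, scipy, OpenCV 4.12 (cv2) and the standard library are available. Lean on these libraries where they do the work, as an engineer would, in place of code of your own. Each camera call takes 0.05 s, during which the arm holds its last target. There are 200 camera calls.

## Working session

There is one attempt and no reset: what is moved stays moved. The work goes in short steps, Python scripts to look and compute and a tool call to move; the robot and the scene stay as the last step left them, time stands still between calls to the robot, and variables do not carry over. Pictures are saved under pics/ and viewed, about 8 in all and at most 12, crops included, and the job is handed in when it is done.

Besides the shell and the picture viewer there is one more tool, called after "Emit:" in YAML: its name, and indented under it one key for each argument. step_arm: Moves the arm, as the interface text tells. Its arguments: {"type":"object","properties":{"steps":{"type":"array","items":{"type":"array","items":{"type":"array","items":{"type":"number"}}}},"jaw":{"type":"number"},"grip_force":{"type":"number"}},"required":["steps"]}

```bash
mkdir -p pics
python3 - <<'E'
from workcell import bot
import cv2,numpy as np
for n in("side","top"):
    c=bot.read_camera(n); np.savez(f"{n}0.npz",**c)
    cv2.imwrite(f"pics/{n}0.png",cv2.resize(c["img"][:,:,::-1],None,fx=1.4,fy=1.4))
    print(n,c["K"].round(1).tolist(),c["R"].round(3).tolist(),c["t"].round(1).tolist(),(-c["R"].T@c["t"]).round(0))
s=bot.state();print(s)
E
```

```text
side [[387.8, 0.0, 280.4], [0.0, 387.8, 206.6], [0.0, 0.0, 1.0]] [[0.978, -0.208, -0.001], [-0.107, -0.502, -0.858], [0.178, 0.839, -0.514]] [-533.5, 187.0, 1113.4] [ 344. -952.  732.]
top [[384.2, 0.0, 287.6], [0.0, 384.2, 210.9], [0.0, 0.0, 1.0]] [[0.004, -1.0, 0.001], [-0.991, -0.004, -0.134], [0.134, -0.0, -0.991]] [-16.8, 558.3, 1076.1] [ 409.  -14. 1141.]
{'t': 0.1, 'joint_positions': array([-1.35149240e+00,  3.07513985e-01,  1.50754485e+00, -6.01464865e-06,
        1.32838205e+00, -7.34787853e-02]), 'qd': array([-0.00187238, -0.00070434, -0.00316006, -0.00026643, -0.00164534,
       -0.00094572]), 'joint_torque': array([ 4.38288816e-04, -4.58527744e+01, -2.52606636e+01, -2.33862615e-06,
        5.56484680e-03, -3.18664638e-05]), 'ee_pos': array([ 165.80599169, -549.92786565,  230.46330312]), 'tcp_rot': array([-9.21448603e-04,  9.89303379e-01,  1.45869700e-01, -7.02309999e-05]), 'ft_force': array([-8.34653338e-01,  8.85179368e-03, -4.98210760e-04]), 'moment': array([-0.01496368,  0.05071821,  0.00010417]), 'opening': 85.4067860069696}
```

View pics/side0.png

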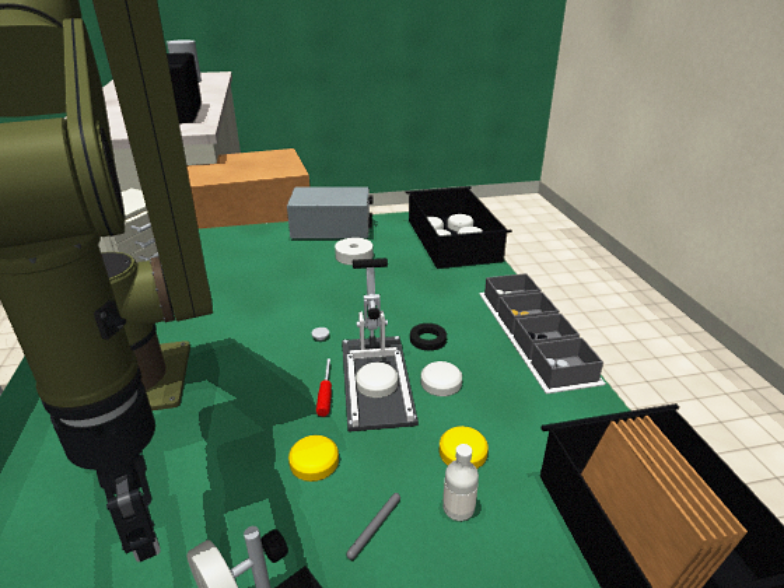

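View pics/top0.png

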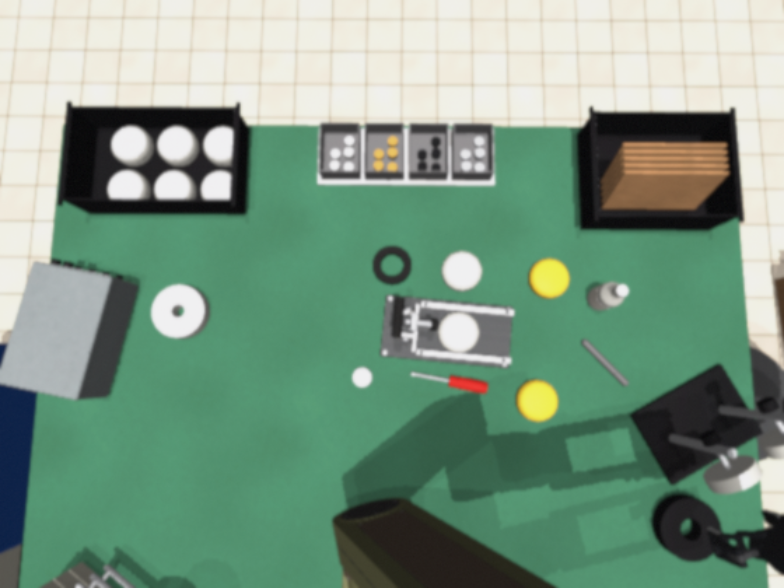

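Side view: the white cup between the rails is at (376,378) and the spare at (441,378), outside the fixture. In the top view they are at (459,332) and (462,270). The yellow ones are look-alikes. The cup at top (459,332) is the target because it lies between the rails. Next I measure the fixture and cup, and make one confirming crop.

```bash
cat > h.py <<'E'
import numpy as np,cv2
def pts(c):
    K,R,t=c["K"],c["R"],c["t"]; h,w=c["depth"].shape
    u,v=np.meshgrid(np.arange(w),np.arange(h)); d=c["depth"].astype(float)
    P=np.stack([(u-K[0,2])/K[0,0]*d,(v-K[1,2])/K[1,1]*d,d],-1)
    X=(P-t)@R; X[d==0]=np.nan
    return X
def ray(c,uv,z):
    K,R,t=c["K"],c["R"],c["t"]; uv=np.atleast_2d(uv).astype(float)
    r=np.c_[(uv-K[:2,2])/[K[0,0],K[1,1]],np.ones(len(uv))]@R; o=-R.T@t
    return o+r*((z-o[2])/r[:,2])[:,None]
E
python3 - <<'E'
from h import *
for n in("top","side"):
    c=dict(np.load(n+"0.npz")); X=pts(c); img=c["img"].astype(int)
    sx,sy=(262,200,) if n=="top" else (235,180)
    ex,ey=(375,270) if n=="top" else (305,310)
    m=np.zeros(X.shape[:2],bool); m[sy:ey,sx:ex]=1
    white=m&(img.min(-1)>170)
    notgreen=m&~((img[...,1]-img[...,0])>15)
    k=notgreen.astype(np.uint8); nn,l,s,ce=cv2.connectedComponentsWithStats(k)
    i=1+np.argmax(s[1:,4]); mm=l==i
    print(n,"nongreen",s[i],"plate z med",np.nanmedian(X[mm][:,2]))
    plate=mm&(abs(X[...,2]-12)<25)
    uv=np.argwhere(plate)[:,::-1]
    q=ray(c,uv,12.)[:,:2].astype(np.float32); print("plate rect",cv2.minAreaRect(q))
    # cup
    k=white.astype(np.uint8); k=cv2.morphologyEx(k,cv2.MORPH_OPEN,np.ones((9,9),np.uint8))
    cs,_=cv2.findContours(k,cv2.RETR_EXTERNAL,cv2.CHAIN_APPROX_NONE)
    for C in cs:
        if len(C)>20:
            print("white",cv2.boundingRect(C),cv2.minEnclosingCircle(ray(c,C[:,0],22.)[:,:2].astype(np.float32)))
    top=m&(X[...,2]>150); print("high pts",top.sum(), np.nanmean(X[top],0), np.nanmax(X[top],0),np.nanmin(X[top],0))
    b=m&(abs(X[...,2]-28)<6)&white; print("rail-height", b.sum())
    cv2.imwrite(f"pics/{n}c.png",cv2.resize(c["img"][sy-10:ey+10,sx-20:ex+20,::-1],None,fx=4,fy=4,interpolation=cv2.INTER_CUBIC))
a,b=cv2.imread("pics/topc.png"),cv2.imread("pics/sidec.png")
H=600;im=np.zeros((H,1100,3),np.uint8);im[:a.shape[0],:a.shape[1]]=a;im[:b.shape[0],a.shape[1]:a.shape[1]+b.shape[1]]=b[:H]
cv2.imwrite("pics/crop1.png",cv2.resize(im,(800,436)))
E
```

```text
top nongreen [ 272  211   95   52 3896] plate z med 15.64197531372437
plate rect ((487.020263671875, -108.188232421875), (269.946533203125, 127.22248840332031), 84.76399230957031)
white (314, 224, 27, 33) ((476.2059326171875, -131.5729522705078), 48.944305419921875)
high pts 341 [496.11217185 -18.77199403 200.44138924] [533.33543801   5.97072732 232.45171917] [463.06726104 -77.69673057 150.05040031]
rail-height 738
side nongreen [ 240  180   58  128 3772] plate z med 24.628658572647858
plate rect ((507.0111389160156, 105.48324584960938), (713.5518188476562, 128.55638122558594), 84.84980773925781)
white (256, 259, 26, 20) ((486.5599365234375, -114.90206909179688), 43.133750915527344)
high pts 378 [495.69436189 -22.24713072 193.50271703] [530.92964201   2.49626269 231.8722277 ] [462.86696361 -81.36558587 150.00667248]
rail-height 495
```

View pics/crop1.png

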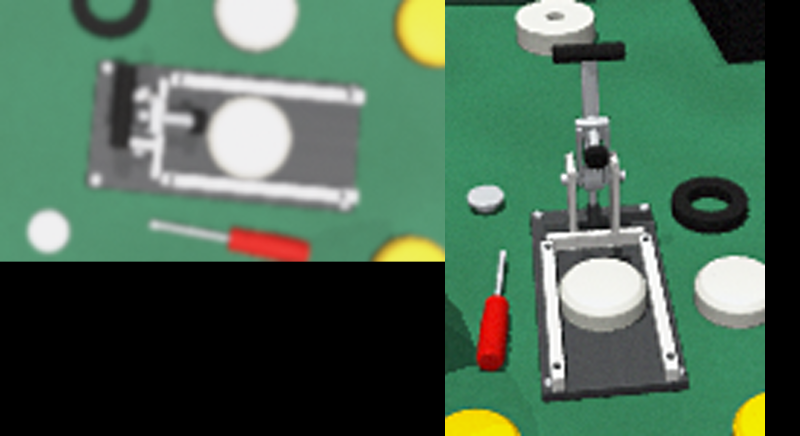

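The crop confirms it: the cup at crop (250,137) lies between the rails, and the clamp arm is upright. Next I refine the cup, bar and pad positions in the fixture frame.

```bash
cat >> h.py <<'E'
a=np.deg2rad(84.8); ex=np.array([np.cos(a),np.sin(a)]); ey=np.array([-ex[1],ex[0]])
O=np.array([487.0,-108.2])+30*ex
def w2f(p): d=np.asarray(p)[...,:2]-O; return np.stack([d@ex,d@ey,np.asarray(p)[...,2]],-1)
def f2w(x,y): return O+x*ex+y*ey
E
python3 - <<'E'
from h import *
print("O",O)
for n in("top","side"):
    c=dict(np.load(n+"0.npz")); F=w2f(pts(c)); img=c["img"].astype(int); w=img.min(-1)>150
    near=(abs(F[...,1])<60)
    b=near&(F[...,2]>203)&(F[...,0]>30)&(F[...,0]<120); print(n,"bar",F[b].mean(0).round(1),F[b].min(0).round(1),F[b].max(0).round(1))
    r=w&near&(abs(F[...,2]-28)<5)&(F[...,0]<-90)&(F[...,0]>-160)
    for s in(1,-1):
        q=F[r&(s*F[...,1]>30)]; print("rail",s,len(q),q[:,1].mean().round(1),"slope",np.polyfit(q[:,0],q[:,1],1)[0].round(3)) if len(q)>5 else 0
    t=w&(abs(F[...,1])<40)&(abs(F[...,2]-42)<3)&(F[...,0]<20); q=F[t]
    print("cup top",len(q),q.mean(0).round(1),q.min(0).round(1),q.max(0).round(1))
    p=near&(F[...,2]>100)&(F[...,2]<190)&(F[...,0]<45); q=F[p]
    print("arm/pad min x",len(q),q.min(0).round(1),q.max(0).round(1))
E
```

```text
O [489.71897741 -78.32346804]
top bar [ 73.2  -0.6 226.2] [ 64.4 -36.8 218.6] [ 82.   33.5 232.5]
rail 1 98 48.3 slope -0.006
rail -1 99 -51.4 slope -0.01
cup top 388 [-49.7   0.6  41.7] [-86.9 -38.1  39. ] [-14.   35.7  45. ]
arm/pad min x 118 [-1.000e-01 -1.740e+01  1.011e+02] [ 44.9  23.6 166.1]
side bar [ 67.7  -0.9 221.9] [ 62.3 -34.9 203. ] [ 78.8  32.8 231.9]
rail 1 80 49.1 slope -0.0
rail -1 82 -50.5 slope -0.003
cup top 338 [-55.6  -0.   42.3] [-90.5 -38.5  39. ] [-16.9  35.3  44.9]
arm/pad min x 168 [ -3.4 -25.  100.3] [ 44.4  24.2 164.4]
```

Run:
```python
from h import *
for n in("top","side"):
    X=pts(dict(np.load(n+"0.npz")))
    print(n)
    for x in range(120,560,60):
        print(x,[int(np.nanmax(X[...,2][(abs(X[...,0]-x)<30)&(abs(X[...,1]-y)<30)],initial=-1)) for y in range(-700,-150,60)])
```

```text
top
120 [6, 46, 46, 390, 351, 7, 6, 6, 5, 7]
180 [6, 13, 316, 401, 351, 6, 8, 6, 6, 6]
240 [18, 210, 218, 190, 6, 6, 8, 6, 6, 629]
300 [185, 204, 217, 187, 17, 5, 31, 34, 7, 7]
360 [195, 202, 19, 18, 17, 7, 33, 36, 21, 29]
420 [19, 19, 5, 6, 17, 18, 5, 6, 34, 40]
480 [5, 4, 6, 5, 7, 16, 6, 7, 18, 48]
540 [5, 6, 6, 5, 133, 134, 30, 28, 33, 43]
side
120 [-1, -1, 564, -1, 5, 694, 705, 6, 5, 695]
180 [-1, 350, 645, 660, 674, 688, 704, 702, 5, 696]
240 [-1, 212, 645, 659, 659, 7, 4, 6, 6, 695]
300 [-1, -1, 217, 187, 16, 5, 32, 33, 5, 5]
360 [-1, -1, -1, 17, 17, 4, 35, 35, 21, 30]
420 [-1, -1, -1, 5, 17, 16, 5, 6, 32, 38]
480 [-1, -1, -1, 5, 6, 17, 5, 5, 16, 46]
540 [-1, -1, 4, 5, 133, 133, 30, 27, 32, 43]
```

Emit:
step_arm:
  steps:
    - [[0,0.03,0.05,0],[0,0.08,0.07,0.1],[0,0.14,0.07,0.25],[0.05,0.18,0.07,0.4],[0.105,0.205,0.07,0.55],[0.16,0.23,0.07,0.7],[0.215,0.26,0.07,0.85],[0.265,0.295,0.07,1.0],[0.3127,0.337,0.07,1.15],[0.3127,0.337,0.07,1.187]]
  jaw: 0.022
  grip_force: 40

```text
t: 1.35
ee_pos: [481.2, -209.7, 299.7]
tcp_rot: [-0.001, 0.736, 0.677, -0.0]
ft_force: [-1.9, -0.5, 0.3]
opening: 22.0
```

Emit:
step_arm:
  steps:
    - [[0,0,0,0],[0,0,0,0]]

```text
t: 1.6
ee_pos: [480.2, -210.3, 299.4]
tcp_rot: [-0.002, 0.737, 0.676, -0.0]
ft_force: [-0.9, 0.7, 0.6]
opening: 21.9
```

Emit:
step_arm:
  steps:
    - [[-0.001,-0.003,-0.06,0],[-0.001,-0.003,-0.12,0],[-0.001,-0.003,-0.18,0],[-0.001,-0.003,-0.23,0],[-0.001,-0.003,-0.26,0],[-0.001,-0.003,-0.275,0],[-0.001,-0.003,-0.28,0],[-0.001,-0.003,-0.28,0]]

```text
t: 2.6
ee_pos: [479.7, -214.1, 20.2]
tcp_rot: [-0.001, 0.737, 0.676, -0.0]
ft_force: [0.0, -0.2, 0.9]
opening: 21.8
```

Run:
```python
from workcell import bot
from h import *
s=bot.state();print(s["ee_pos"],w2f(s["ee_pos"]),s["ft_force"])
c=bot.read_camera("side")
cv2.imwrite("pics/s1.png",cv2.resize(c["img"][120:330,170:400,::-1],None,fx=2.6,fy=2.6))
```

```text
[ 479.66669843 -214.11429919   20.23211931] [-136.14303419   -2.29616559   20.23211931] [ 0.04641797 -0.22139511  0.87365016]
```

View pics/s1.png

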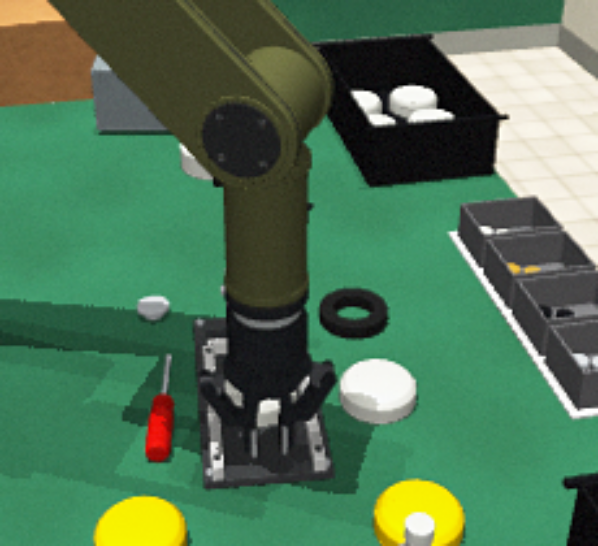

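The fingers stand between the rails at (270,445) behind the cup, with nothing touched and the bystanders unmoved. Now I push the cup.

Emit:
step_arm:
  steps:
    - [[0,0.01,0,0],[0.001,0.02,0,0],[0.001,0.028,0,0],[0.002,0.035,0,0],[0.002,0.042,0,0],[0.003,0.049,0,0],[0.003,0.055,0,0],[0.004,0.06,0,0],[0.004,0.064,0,0],[0.004,0.066,0,0]]

```text
t: 3.9
ee_pos: [484.1, -148.0, 20.6]
tcp_rot: [-0.0, 0.737, 0.676, 0.0]
ft_force: [-0.8, -2.2, 2.7]
opening: 22.1
```

Emit:
step_arm:
  steps:
    - [[0,0.002,0,0],[0,0.004,0,0]]

```text
t: 4.15
ee_pos: [484.1, -143.9, 20.6]
tcp_rot: [-0.0, 0.737, 0.676, 0.0]
ft_force: [-0.8, -2.4, 2.1]
opening: 21.9
```

Emit:
step_arm:
  steps:
    - [[0,0.001,0,0],[0,0.002,0,0]]

```text
t: 4.4
ee_pos: [484.2, -141.9, 20.6]
tcp_rot: [-0.0, 0.737, 0.676, 0.0]
ft_force: [-0.3, -1.0, 1.5]
opening: 21.8
```

Emit:
step_arm:
  steps:
    - [[0,0.001,0,0],[0,0.002,0,0]]

```text
t: 4.65
ee_pos: [484.2, -139.9, 20.6]
tcp_rot: [-0.0, 0.737, 0.676, 0.0]
ft_force: [-0.2, -2.2, 1.5]
opening: 21.8
```

Emit:
step_arm:
  steps:
    - [[0,0.001,0,0],[0,0.002,0,0]]

```text
t: 4.9
ee_pos: [484.1, -137.8, 20.6]
tcp_rot: [-0.0, 0.737, 0.676, 0.0]
ft_force: [-0.0, -2.4, 1.8]
opening: 21.9
```

Emit:
step_arm:
  steps:
    - [[0,0.001,0,0],[0,0.001,0,0]]

```text
t: 5.15
ee_pos: [484.3, -137.5, 20.6]
tcp_rot: [0.0, 0.737, 0.676, -0.0]
ft_force: [0.1, -5.7, 1.6]
opening: 22.0
```

Emit:
step_arm:
  steps:
    - [[0,0.001,0,0],[0,0.001,0,0]]

```text
t: 5.4
ee_pos: [484.3, -137.4, 20.6]
tcp_rot: [0.001, 0.736, 0.677, -0.001]
ft_force: [-1.0, -6.2, 1.5]
opening: 22.2
```

Emit:
step_arm:
  steps:
    - [[0,0.001,0,0],[0,0.001,0,0]]

```text
t: 5.65
ee_pos: [484.3, -137.4, 20.7]
tcp_rot: [0.001, 0.736, 0.677, -0.001]
ft_force: [-1.3, -5.9, 1.7]
opening: 22.1
```

Emit:
step_arm:
  steps:
    - [[0,0.001,0,0],[0,0.002,0,0],[0,0.0025,0,0]]

```text
t: 6.02
ee_pos: [485.1, -137.2, 20.9]
tcp_rot: [0.003, 0.735, 0.678, -0.002]
ft_force: [-1.7, -12.0, 0.4]
opening: 21.7
```

Emit:
step_arm:
  steps:
    - [[0,-0.01,0,0],[-0.001,-0.025,0,0],[-0.003,-0.05,0,0],[-0.003,-0.06,0.05,0],[-0.003,-0.07,0.11,0],[-0.05,-0.1,0.17,0],[-0.05,-0.15,0.23,0],[-0.05,-0.2,0.25,0],[-0.05,-0.2,0.25,0]]

```text
t: 7.15
ee_pos: [435.5, -341.0, 273.6]
tcp_rot: [0.006, 0.736, 0.677, -0.002]
ft_force: [0.7, 0.5, -0.2]
opening: 22.0
```

Run:
```python
from workcell import bot
from h import *
out=[]
for n in("side","top"):
    c=bot.read_camera(n); np.savez(n+"1.npz",**c); F=w2f(pts(c)); img=c["img"].astype(int); w=img.min(-1)>150
    t=w&(abs(F[...,1])<40)&(abs(F[...,2]-42)<3)&(F[...,0]<45)&(F[...,0]>-120); q=F[t]
    print(n,"cup top",len(q),q.mean(0).round(1),q.min(0).round(1),q.max(0).round(1))
    b=(abs(F[...,1])<60)&(F[...,2]>203)&(F[...,0]>30)&(F[...,0]<120); print("bar",F[b].mean(0).round(1),F[b].max(0).round(1))
    cv2.imwrite(f"pics/{n}1.png",cv2.resize(c["img"][150:310,200:400,::-1],None,fx=4,fy=3.7,interpolation=cv2.INTER_CUBIC)) 
print(bot.state()["ee_pos"])
```

```text
side cup top 291 [-12.7  -0.2  42.3] [-47.9 -38.2  39.1] [44.5 35.6 45. ]<stdin>:8: RuntimeWarning: Mean of empty slice.
  ret = um.true_divide(
Traceback (most recent call last):
ValueError: zero-size array to reduction operation maximum which has no identity
```

Run:
```python
from workcell import bot
from h import *
c0=dict(np.load("side1.npz")); c=bot.read_camera("top"); np.savez("top1.npz",**c); F=w2f(pts(c)); img=c["img"].astype(int); w=img.min(-1)>150
t=w&(abs(F[...,1])<40)&(abs(F[...,2]-42)<3)&(F[...,0]<15)&(F[...,0]>-120); q=F[t]
print("top cup",len(q),q.mean(0).round(1),q.min(0).round(1),q.max(0).round(1))
cv2.imwrite("pics/v1.png",np.hstack([cv2.resize(i["img"][y:y+150,x:x+130,::-1],None,fx=3,fy=3,interpolation=cv2.INTER_CUBIC) for i,x,y in((c0,210,165),(c,260,165))]))
print(bot.state()["ee_pos"])
```

```text
top cup 302 [-13.7   0.1  41.7] [-44.  -38.   39.1] [15.  35.1 45. ]
[ 435.14187521 -339.36207429  271.71619297]
```

View pics/v1.png

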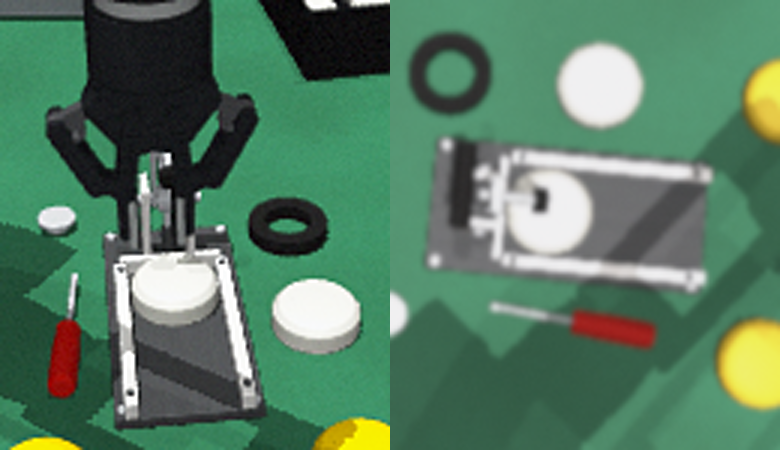

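The cup is seated: it moved 43 mm in both views, the stop force rose to 12 N with no more travel, and it touches the stop at (175,262). Next I compute the lever path.

Run:
```python
from workcell import bot
from h import *
p=bot.state()["ee_pos"]; print(p)
W=10
def tcp(f,z): return np.r_[f2w(f,-1),z]
print("above",tcp(40,290),"pre",tcp(40,210))
for th in(0,.1,.2,.3,.4,.5,.6,.7,.8,.9,1.0,1.1,1.2,1.3,1.38):
    ph=th+.12; psi=ph-max(0,.5-.6*th)
    bx,bz=55+135*np.sin(ph),85+135*np.cos(ph)
    x=bx-9*np.cos(max(psi,0))-W; z=bz+9*np.sin(psi)
    print(th,(tcp(x,z)).round(1), "bar",round(bx),round(bz))
```

```text
[ 435.14187521 -339.36207429  271.71619297]
above [494.34016501 -38.57872468 290.        ] pre [494.34016501 -38.57872468 210.        ]
0 [495.4 -26.5 215.7] bar 71 219
0.1 [496.6 -13.2 214.8] bar 84 217
0.2 [ 4.978e+02 -3.000e-01  2.126e+02] bar 97 213
0.3 [499.   12.3 209.2] bar 110 208
0.4 [500.1  24.5 204.5] bar 122 202
0.5 [501.2  36.3 198.5] bar 133 195
0.6 [502.2  47.6 191.4] bar 144 186
0.7 [503.1  58.1 183.2] bar 154 177
0.8 [504.   67.8 173.8] bar 162 167
0.9 [504.8  76.3 163.3] bar 170 156
1.0 [505.5  83.5 151.9] bar 177 144
1.1 [506.   89.6 139.8] bar 182 131
1.2 [506.4  94.4 127.2] bar 186 119
1.3 [506.8  98.  114.2] bar 188 105
1.38 [506.9  99.9 103.5] bar 190 95
```

Emit:
step_arm:
  steps:
    - [[0.01,0.04,0.03,0],[0.02,0.09,0.03,0],[0.03,0.14,0.03,0],[0.04,0.19,0.03,0],[0.05,0.24,0.03,0],[0.059,0.28,0.02,0],[0.059,0.296,0,0],[0.059,0.296,-0.03,0],[0.059,0.296,-0.055,0],[0.059,0.296,-0.058,0]]

```text
t: 8.5
ee_pos: [490.5, -41.5, 210.3]
tcp_rot: [0.001, 0.736, 0.677, -0.004]
ft_force: [-0.8, 0.5, 0.6]
opening: 22.1
```

Emit:
step_arm:
  steps:
    - [[0,0,0,0],[0,0,0,0]]

```text
t: 8.75
ee_pos: [490.5, -41.2, 210.6]
tcp_rot: [0.0, 0.736, 0.677, -0.004]
ft_force: [0.1, 0.4, -0.3]
opening: 21.9
```

Emit:
step_arm:
  steps:
    - [[0.003,0.005,0.003,0],[0.005,0.012,0.004,0],[0.005,0.016,0.004,0],[0.005,0.02,0.004,0]]

```text
t: 9.25
ee_pos: [496.7, -22.0, 215.3]
tcp_rot: [0.002, 0.736, 0.677, -0.004]
ft_force: [3.3, -4.7, -0.1]
opening: 22.1
```

Run:
```python
from workcell import bot
from h import *
c=bot.read_camera("side");F=w2f(pts(c))
cv2.imwrite("pics/v2.png",cv2.resize(c["img"][140:280,200:360,::-1],None,fx=4,fy=4,interpolation=cv2.INTER_CUBIC))
s=bot.state();print(s["ee_pos"],s["ft_force"])
```

```text
[496.7101597  -21.48460393 215.20120645] [ 2.82830131 -3.78223658  1.73765979]
```

View pics/v2.png

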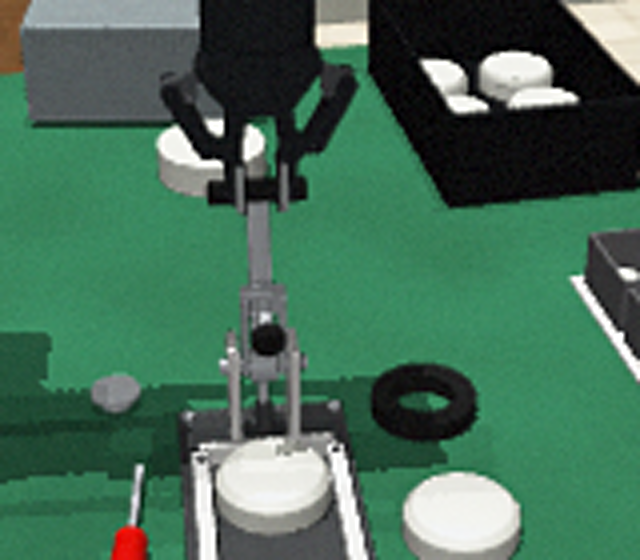

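Emit:
step_arm:
  steps:
    - [[-0.001,0.007,0,0],[-0.001,0.0135,0,0],[-0.0005,0.02,-0.001,0],[0,0.0265,-0.003,0],[0.0005,0.033,-0.004,0],[0.001,0.039,-0.006,0],[0.0015,0.045,-0.0085,0],[0.002,0.051,-0.0115,0]]

```text
t: 10.3
ee_pos: [498.6, 27.9, 203.5]
tcp_rot: [0.003, 0.736, 0.677, -0.005]
ft_force: [1.4, -8.4, 0.8]
opening: 22.5
```

Emit:
step_arm:
  steps:
    - [[0.001,0.0075,-0.003,0],[0.0015,0.0135,-0.0065,0],[0.002,0.0195,-0.01,0],[0.0025,0.025,-0.0135,0],[0.003,0.0305,-0.018,0],[0.0035,0.0355,-0.0225,0],[0.004,0.0405,-0.027,0],[0.0045,0.045,-0.032,0]]

```text
t: 11.3
ee_pos: [502.0, 71.8, 171.1]
tcp_rot: [0.003, 0.736, 0.677, -0.007]
ft_force: [-0.6, -4.9, 0.9]
opening: 22.1
```

Run:
```python
from workcell import bot
from h import *
o=[]
for n,x,y in(("side",210,140),("top",235,165)):
    c=bot.read_camera(n); np.savez(n+"2.npz",**c)
    o.append(cv2.resize(c["img"][y:y+140,x:x+130,::-1],None,fx=3,fy=3,interpolation=cv2.INTER_CUBIC))
cv2.imwrite("pics/v3.png",np.hstack(o))
s=bot.state();print(s["ee_pos"],s["ft_force"])
```

```text
[501.90589265  72.57879738 170.78050776] [-0.99031017 -4.40480496  0.52336745]
```

View pics/v3.png

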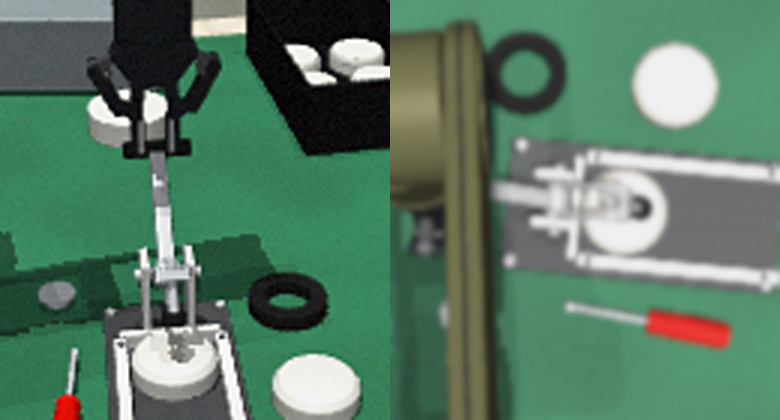

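Run:
```python
from h import *
c=dict(np.load("side2.npz"));F=w2f(pts(c));d=c["img"].max(-1)<60
m=d&(abs(F[...,1])<36)&(F[...,0]>100)&(F[...,0]<200)&(F[...,2]>120)&(F[...,2]<185)
q=F[m]
for lo,hi in((-36,-27),(-27,-12),(-12,12),(12,27),(27,36)):
    k=q[(q[:,1]>lo)&(q[:,1]<hi)]; print(lo,len(k),k.mean(0).round(1),k.min(0).round(1),k.max(0).round(1)) if len(k) else 0
```

```text
-36 16 [160.8 -31.6 169.4] [155.8 -35.2 160. ] [167.2 -28.4 176.3]
-27 17 [158.2 -21.9 169. ] [147.2 -26.7 161. ] [169.5 -13.4 181.4]
-12 34 [158.8  -1.3 172.5] [139.2 -11.8 162.4] [170.   11.9 184.3]
12 22 [155.1  21.2 170.3] [139.2  12.1 160.9] [166.1  26.7 182.5]
27 11 [160.6  30.7 169.3] [155.4  28.8 161.2] [166.8  32.7 175.9]
```

Emit:
step_arm:
  steps:
    - [[0.001,0.004,-0.004,0],[0.0015,0.008,-0.008,0],[0.002,0.012,-0.014,0],[0.0025,0.016,-0.02,0],[0.003,0.0195,-0.026,0],[0.003,0.0225,-0.032,0],[0.003,0.025,-0.039,0],[0.003,0.0275,-0.045,0],[0.003,0.029,-0.05,0]]

```text
t: 12.52
ee_pos: [504.8, 101.7, 120.3]
tcp_rot: [0.002, 0.736, 0.677, -0.006]
ft_force: [-0.2, -0.6, -0.9]
opening: 22.1
```

Run:
```python
from workcell import bot
from h import *
o=[]
for n,x,y in(("side",210,140),("top",235,165)):
    c=bot.read_camera(n); np.savez(n+"3.npz",**c)
    o.append(cv2.resize(c["img"][y:y+140,x:x+130,::-1],None,fx=3,fy=3,interpolation=cv2.INTER_CUBIC))
cv2.imwrite("pics/v4.png",np.hstack(o))
s=bot.state();print(s["ee_pos"],s["ft_force"])
c=dict(np.load("side3.npz"));F=w2f(pts(c));d=c["img"].max(-1)<60
m=d&(abs(F[...,1])<36)&(F[...,0]>140)&(F[...,0]<210)&(F[...,2]>80)&(F[...,2]<185)
q=F[m]
for lo,hi in((-36,-27),(27,36)):
    k=q[(q[:,1]>lo)&(q[:,1]<hi)]; print(lo,len(k),k.mean(0).round(1),k.min(0).round(1),k.max(0).round(1)) if len(k) else 0
```

```text
[504.46441894 101.65603478 120.13513604] [ 0.16148519 -0.3556442   0.34994968]
-36 32 [182.5 -31.1 142.2] [167.3 -35.5  92.1] [194.9 -27.2 181.3]
27 29 [180.6  30.8 141.5] [168.5  27.   92.8] [194.6  34.9 179.9]
```

View pics/v4.png

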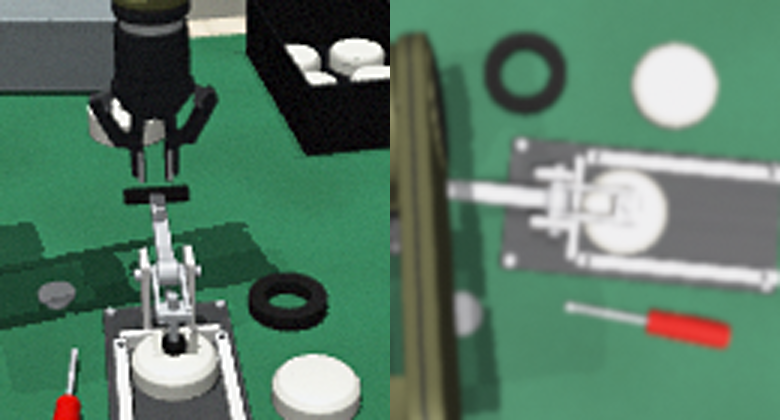

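The lever has snapped down: the bar at (157,193) is clear of the fingertips and the pad is on the cup at (175,343). I retreat and verify.

Emit:
step_arm:
  steps:
    - [[0,0.01,0.04,0],[0,0.03,0.1,0],[0,0.07,0.15,0],[0,0.12,0.19,0],[0,0.17,0.2,0],[0,0.22,0.2,0],[0,0.25,0.2,0],[0,0.25,0.2,0],[0,0.25,0.2,0]]

```text
t: 13.75
ee_pos: [504.3, 351.0, 320.0]
tcp_rot: [0.002, 0.736, 0.677, -0.007]
ft_force: [-0.3, -0.6, 0.2]
opening: 22.3
```

Run:
```python
from workcell import bot
from h import *
o=[]
for n,x,y in(("side",190,120),("top",250,150)):
    c=bot.read_camera(n); F=w2f(pts(c)); img=c["img"].astype(int)
    o.append(cv2.resize(c["img"][y:y+190,x:x+130,::-1],None,fx=3,fy=3,interpolation=cv2.INTER_CUBIC))
    m=(img.max(-1)<60)&(abs(F[...,1])<38)&(F[...,0]>150)&(F[...,0]<220)&(F[...,2]>60)&(F[...,2]<140)
    if m.sum(): print(n,"bar",m.sum(),F[m].mean(0).round(1),F[m].max(0).round(1))
    t=(img.min(-1)>150)&(abs(F[...,1])<40)&(abs(F[...,2]-42)<3)&(F[...,0]<15)&(F[...,0]>-120); q=F[t]
    print("cup",q.mean(0).round(1),q.min(0).round(1))
cv2.imwrite("pics/v5.png",np.hstack(o))
s=bot.state();print(s["t"],s["ee_pos"],s["ft_force"])
```

```text
side bar 92 [186.2  -0.8 100.4] [196.8  33.7 106.8]
cup [-19.9   1.4  42.1] [-51.  -38.6  39. ]
top bar 99 [1.904e+02 1.000e-01 1.028e+02] [196.5  31.6 108.9]
cup [-13.5  -0.3  41.5] [-43.9 -38.   39. ]
13.85 [504.49728084 350.45733008 320.2253911 ] [0.43028283 0.29955333 0.75841001]
```

View pics/v5.png

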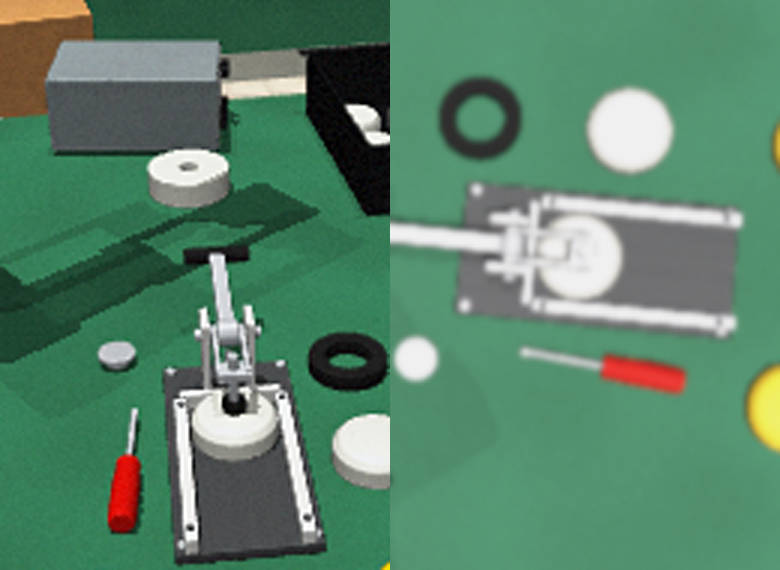

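Run:
```python
from workcell import bot
from h import *
def edge(c):
    F=w2f(pts(c)); w=(c["img"].min(-1)>120)&(abs(F[...,1])<15)&(F[...,2]>18)&(F[...,2]<46)&(F[...,0]<-20)&(F[...,0]>-80)
    q=F[w]; return np.percentile(q[:,0],[1,3,10]).round(1), np.argwhere(w)[:,0].max()
for n in("side","top"):
    a=edge(dict(np.load(n+"1.npz"))); b=edge(bot.read_camera(n)); print(n,a,b)
    ok=abs(a[1]-b[1])<=1
    if n=="side" and not ok: raise SystemExit("moved?")
print(bot.sign_off())
```

```text
side (array([-52. , -50.9, -49. ]), np.int64(272)) (array([-52.3, -50.6, -49.8]), np.int64(272))
top (array([-47.7, -46.9, -45. ]), np.int64(241)) (array([-47.5, -47.1, -45. ]), np.int64(241))
the job is handed in; nothing more can be done
None
```

The ear cup is clamped home against the end stop, and the job was handed in at about 14 s with the arm clear of everything.

- **Cup:** I pushed it about 43 mm along the rails with the nearly closed fingers. It stopped moving at the end stop while the push force rose to 12 N.
- **Lever:** I pushed the bar over from its -x side and then from above. It snapped past the dead point on its own. In the last pictures the bar's visible surface averaged x ≈ 186 to 190 mm and z ≈ 100 to 103 mm in the fixture frame. That fits the locked centre height of 95 mm.
- **Last checks:** The pad rests on the middle of the cup, and the cup's rear edge was unchanged before and after clamping in both views. The other things near the fixture looked undisturbed, and wrist force read about 0.
- **One disagreement:** One raw depth extreme from the side camera suggested the cup had shifted 3 mm. A sturdier edge check in both views did not confirm it.

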